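# Nuts out of the spouted carton

## Robot

A 6-joint arm with a two-finger parallel gripper is mounted at the origin on a cart in front of the work surface, level with it; the furniture and walls round the work are solid. World frame = base frame: x ahead of the robot, y to its left, z up, the work surface at z = 0. Lengths are in mm, angles in rad, forces in N, time in s.
With the tool pointing down it reaches from about 300 to 775 mm from the base axis. Payload 14.6 kg.
Tool frame: the origin (TCP) lies at the very end of the fingers, on their centre line; the grasp point (between the pads) lies 19 mm behind it (bot.hold_point_z is the distance from the TCP to the grasp point, in mm); z points along the fingers, y is the line along which they close (so a half turn about z gives the same grasp; the last joint's range is limited). The gripper opens to 94 mm and grips with 3 to 60 N. Pads are 16 mm wide; open, the fingers measure 119 mm over their backs; the gripper's body (75 mm by 177 mm) begins 78 mm behind the grasp point.
Start: joints at [1.252, 0.3, 1.521, -0, 1.321, -0.067], TCP at [137.029, 532.646, 205.446] pointing down, gripper open.
Joint ranges: [-3.03, 3.03], [-0.79, 2.21], [0.23, 2.52], [-1.04, 4.18], [0, 3.07], [-2.55, 2.55]. Speed limits (rad/s): [2.22, 2.22, 2.57, 3.14, 3.14, 3.14].

## Interface

Orientations are given as a 3x3 rotation matrix whose columns are the frame's x, y, z axes.
In Python, from plant import bot gives the robot as it stands.
- The arm moves only by the shell command python3 -m jog 'ROWS' [FORCE]. ROWS is JSON, a list of rows, each a list of 3 entries, a list of its own where there are three numbers: the shift along the world's x, y, z normalised to -1 to 1, where 1 is 0.025 m, then the turn about the world's z normalised to -1 to 1, where 1 is 4 degrees, then the gripper command: -1 is fully open, 1 is shut, values between are in proportion. In form: [[[x, y, z], twist, gripper], ...]. A call has 1 to 10 rows; each row shifts and turns the commanded pose from where the row before left it; what a row does not reach is not made up. A row lasts 1/12 s, in which the tool goes at most 41.7 mm and 7.16 degrees, less where a joint would pass 70% of its speed; a pose out of reach is approached as far as the arm can. A call with a number of a shift or a turn outside -1 to 1 is refused whole. A call with a gripper value outside its range is refused whole. The fingers move at their own pace and stop on an object; FORCE is the grip in N (left out, the last holds). Time passes only in rows, so rows that do not move let the fingers close. It gives the time, the measured TCP pose, the force, the opening and the grip force at its end, in the units of the state.
- bot.get_state(): the state, without advancing time (a new reading comes with each control period).
- bot.read_camera(name): name is "scene" or "top" or "wrist"; returns a dict with "frame" (384x512x3 uint8, red, green, blue), "depth" (384x512 float32, mm along the optical axis (not along the pixel's ray), 0 where there is no reading), "fx", "fy", "cx", "cy" (pixels), "position" and "orientation" of the camera in the world. Camera axes: x right, y up, looking along -z (the intrinsics and any distortion apply to the point x, -y, -z); pixel columns grow to the right and rows downward; lengths in mm; the calibration is good to about 2 mm. A picture is of the moment at which its call begins.
- bot.job_done(): hands the job in; it is judged then, once.
The state is a dict: "t": time; "joints": joint angles; "joint_velocities": joint speeds; "effort": joint torques, N m; "position": TCP position; "orientation": TCP orientation; "ft_force": force on the tool from outside, world axes, zero at the start; "moment": the same for the moment, N m; "finger_gap": opening from 0.0 (shut) to 1.0 (fully open); "grasp_force": force on a finger pad.
Only numpy, scipy, OpenCV 4.12 (cv2) and the standard library are available. Lean on these libraries where they do the work, as an engineer would, in place of code of your own. Each camera call takes 0.05 s, during which the arm holds its last target. There are 200 camera calls.

## Task

While the nut carton stands on the worktop, pull its folded metal spout well out. Then pick the carton up, tip all four nuts out through the spout into the white bowl, and stand the carton upright on the worktop again beside the bowl. Leave the biscuit box, the fish tin and the mug where they are.

Things in the scene. Friction and masses are not known exactly. Their poses are not given: they have to be found in the camera images.
- carton_mid (a point): centre of the nut carton (half-way up, 62.5 mm over its underside): an upright plain brown cardboard carton with a pale grey window panel in its top, 100 mm deep (x), 60 mm wide (y), 125 mm tall, 0.2 to 0.45 kg, rigid. It holds 4 nuts in its upper part, on an inner floor 66 mm over the underside. The spout is in its front face, which looks along its own -x (roughly to the robot at the start); own z is up.
- spout_tab (a point): place to pinch on the spout's pull tongue: a metal strip 12 mm wide (along y), 5 mm thick, 36 mm long, bent 45 degrees outward and up from the upper end of the spout; pinch across its 12 mm width. With the spout folded in, this point is 52 mm above the hinge line and 17 mm in front of it; it swings outward and down on that arc. Own axes turn with the spout.
- spout (a joint): angle (rad) of the spout, an aluminium chute 48 mm wide, 38 mm long, folded flat into the carton's front: 0 folded in, grows as it swings out and down, stop at 1.4 (chute then rises 10 degrees outward, carton upright); past 1.0 is well out. Hinge along the carton's y, 48.5 mm in front of its centre, 65 mm over its underside. Stays where left (friction about 0.035 N m).
- nut1: one of four round brown nuts, 14 mm across, 10 g; origin at its centre. They start in the carton and roll.
- nut2: one of four round brown nuts, 14 mm across, 10 g; origin at its centre. They start in the carton and roll.
- nut3: one of four round brown nuts, 14 mm across, 10 g; origin at its centre. They start in the carton and roll.
- nut4: one of four round brown nuts, 14 mm across, 10 g; origin at its centre. They start in the carton and roll.
- bowl_in (a point): centre of the inner floor, 6 mm over the underside, of the round open white ceramic bowl: 170 mm across its rim, 60 mm tall, wall 5 mm, loose, 0.45 kg; own z up.
- biscuit_box: bystander: slim tall closed biscuit box, 38 x 65 x 166 mm, no spout; origin at the centre of its underside. Not to be disturbed.
- mug: bystander: white dotted mug, 82 x 117 x 91 mm; origin at the middle of its underside. Not to be disturbed.
- fish_tin: bystander: flat oblong closed fish tin, 63 x 105 x 25 mm; origin at the centre of its underside. Not to be disturbed.

How it is judged (in metres and radians):
On the way, in this order (a step that is already met when the one before it is completed fails the run):
1. the spout is pulled well out (past 1.0 rad) while the carton stands on the worktop (value of joint spout above 1 rad and angle between carton_mid's own z axis and vertical below 0.17 rad and height (world z) of carton_mid between 0.053 and 0.072 m), for 0.2 s.
2. the carton is tilted (over 0.2 rad) with its spout above the bowl (angle between carton_mid's own z axis and vertical above 0.2 rad and horizontal distance between spout_tab and bowl_in below 0.13 m and height (world z) of spout_tab above 0.03 m), for 0.1 s.
At the end, for the whole second after the job is handed in: All four nuts lie inside the bowl (below its rim, within 80 mm of its middle, slower than 0.1 m/s); the bowl stands on the worktop within 10 degrees of level; the carton stands on the worktop beside it (centres over 100 mm apart), upright within 10 degrees. The spout may stay out (horizontal distance between each of nut1, nut2, nut3, nut4 and bowl_in below 0.08 m and z of nut1 in the frame of bowl_in between 0 and 0.05 m and z of nut2 in the frame of bowl_in between 0 and 0.05 m and z of nut3 in the frame of bowl_in between 0 and 0.05 m and z of nut4 in the frame of bowl_in between 0 and 0.05 m and angle between each of carton_mid, bowl_in's own z axis and vertical below 0.17 rad and height (world z) of carton_mid between 0.053 and 0.072 m and height (world z) of bowl_in below 0.02 m and horizontal distance between carton_mid and bowl_in above 0.1 m and linear speed of each of nut1, nut2, nut3, nut4 below 0.1 m/s); the robot touches nothing.
It fails at once if the biscuit box is shifted more than 30 mm or tipped (distance of biscuit_box from where it was at the start of the episode above 0.03 m or angle between biscuit_box's own z axis and vertical above 0.3 rad).
It fails at once if the mug is shifted more than 30 mm or tipped (distance of mug from where it was at the start of the episode above 0.03 m or angle between mug's own z axis and vertical above 0.3 rad).
It fails at once if the fish tin is shifted more than 30 mm or tipped (distance of fish_tin from where it was at the start of the episode above 0.03 m or angle between fish_tin's own z axis and vertical above 0.3 rad).
It also fails if it takes over 66 s, if anything falls off the work surface, if the arm or the gripper's body presses on something with over 40 N, if the wrist force passes 120 N, or if a joint passes its speed limit or range.

## Working session

There is one attempt and no reset: what is moved stays moved. The work goes in short steps, Python scripts to look and compute and a shell command to move; the robot and the scene stay as the last step left them, time stands still between calls to the robot, and variables do not carry over. Pictures are saved under pics/ and viewed, at most 10 in all, crops included, and the job is handed in when it is done.

```bash
ls; mkdir -p pics; cat > h.py <<'E'
import numpy as np, cv2
from plant import bot
def cam(n):
    c=bot.read_camera(n); return c
def pts(c):
    d=c["depth"]; h,w=d.shape; u,v=np.meshgrid(np.arange(w),np.arange(h))
    p=np.stack([(u-c["cx"])/c["fx"]*d,-(v-c["cy"])/c["fy"]*d,-d],-1)
    P=p@np.array(c["orientation"]).T+np.array(c["position"]); P[d==0]=np.nan
    return P
def save(c,n): cv2.imwrite("pics/"+n+".png",c["frame"][...,::-1])
E
python3 - <<'E'
from h import *
ims=[]
for n in("scene","top"):
    c=cam(n); np.savez(n+"0.npz",P=pts(c),F=c["frame"]); ims.append(c["frame"]); print(n,np.round(c["position"]),np.round(c["orientation"],2).tolist(),c["fx"])
im=np.hstack(ims); im=cv2.resize(im,(800,300))
cv2.imwrite("pics/a.png",im[...,::-1]); cv2.imwrite("pics/top.png",ims[1][...,::-1])
print(bot.get_state())
E
```

```text
pics
scene [-314. -603.  846.] [[0.54, 0.46, -0.7], [-0.84, 0.32, -0.44], [0.02, 0.83, 0.56]] 435.87757378184097
top [ 360.   96. 1259.] [[-0.47, 0.86, -0.23], [-0.88, -0.45, 0.11], [-0.01, 0.25, 0.97]] 384.13770210317483
{'t': 0.1, 'joints': array([ 1.25240513e+00,  3.00437995e-01,  1.52151777e+00, -4.11807017e-07,
        1.32069922e+00, -6.65992053e-02]), 'joint_velocities': array([-0.00118784, -0.00076757, -0.00249786, -0.00012392, -0.00240539,
       -0.00014034]), 'effort': array([ 1.90088402e-03, -5.32633674e+01, -3.53284121e+01,  7.09588523e-02,
        2.35830678e-02, -1.10042076e-04]), 'position': array([136.95545508, 532.43203693, 204.93126982]), 'orientation': array([[-9.68467535e-01,  2.49139566e-01, -3.32171185e-04],
       [ 2.49139778e-01,  9.68467012e-01, -1.00906062e-03],
       [ 7.02999110e-05, -1.05999950e-03, -9.99999436e-01]]), 'ft_force': array([-0.27777859, -0.50448219, -0.60221687]), 'moment': array([ 0.0391562 , -0.06743447,  0.02149826]), 'grasp_force': 0.0, 'finger_gap': 0.9999474757014026}
```

View pics/a.png

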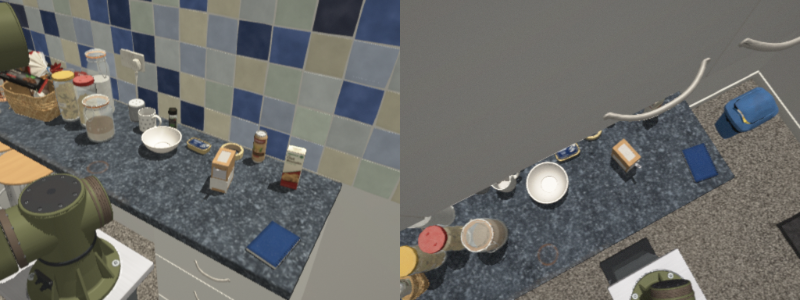

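View pics/top.png

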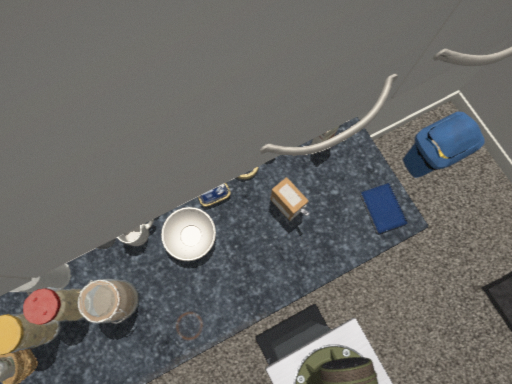

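The scene view shows the carton at about (222,170) of the small picture, the bowl at (162,140), the tin at (199,146), the mug at (149,120) and the biscuit box at (293,168). In the top view the carton is at (289,200) with its tab toward (305,212), and the bowl is at (189,234).

```bash
python3 - <<'E'
from h import *
z=np.load("top0.npz");P=z["P"];F=z["F"]; zz=P[...,2]
m=np.zeros(zz.shape,np.uint8); m[170:230,262:315]=1
k=(m>0)&(zz>112)&(zz<140); q=P[k][:,:2].astype(np.float32); print("carton",len(q),cv2.minAreaRect(q),np.median(zz[k]))
b=cv2.boxPoints(cv2.minAreaRect(q)); print(np.round(b))
m[:]=0;m[195:230,295:318]=1; k=(m>0)&(zz>70)&(zz<128); print("tab",np.c_[np.argwhere(k),P[k]].round().astype(int)[::3].tolist())
m[:]=0;m[200:268,155:222]=1; k=(m>0)&(zz>52)&(zz<75); q=P[k][:,:2].astype(np.float32); print("bowl",cv2.minEnclosingCircle(q),np.percentile(zz[k],95))
z=np.load("scene0.npz");P=z["P"];zz=P[...,2]; s=512/400
for n,(u0,v0,u1,v1) in dict(box=(281,143,308,192),mug=(136,105,161,134),tin=(185,135,213,155),cart=(205,145,240,193),sil=(248,128,268,165)).items():
    q=P[int(v0*s):int(v1*s),int(u0*s):int(u1*s)].reshape(-1,3); q=q[q[:,2]>12]; 
    print(n,np.round(np.nanpercentile(q,[2,50,98],axis=0)).tolist())
cv2.imwrite("pics/b.png",cv2.resize(z["F"][130:280,180:420],(800,500))[...,::-1])
E
```

```text
carton 683 ((554.4573974609375, -148.63198852539062), (129.4915313720703, 60.697265625), 12.515412330627441) 124.92516148213144
[[ 485. -133.]
 [ 498. -192.]
 [ 624. -164.]
 [ 611. -105.]]
tab [[195, 295, 559, -160, 127], [195, 299, 554, -171, 126], [195, 302, 550, -179, 127], [196, 298, 553, -167, 124], [196, 301, 549, -175, 124], [197, 295, 554, -157, 125], [197, 299, 549, -168, 126], [197, 304, 541, -181, 127], [198, 297, 549, -161, 125], [198, 300, 544, -169, 126], [198, 303, 540, -177, 124], [199, 295, 549, -155, 124], [199, 298, 545, -162, 125], [199, 301, 540, -170, 126], [199, 305, 535, -181, 126], [200, 296, 545, -155, 125], [200, 300, 539, -166, 127], [200, 303, 534, -174, 127], [200, 306, 530, -182, 127], [201, 296, 542, -153, 128], [201, 301, 535, -167, 126], [201, 304, 530, -175, 127], [201, 307, 526, -183, 125], [202, 297, 538, -155, 125], [202, 300, 534, -163, 125], [202, 303, 529, -171, 126], [202, 306, 526, -180, 122], [203, 297, 535, -153, 127], [203, 300, 531, -161, 125], [203, 303, 526, -169, 128], [203, 306, 527, -185, 94], [204, 297, 533, -152, 125], [204, 300, 
[... 519 characters left out ...]
, [211, 303, 507, -160, 111], [211, 306, 501, -166, 121], [212, 301, 507, -154, 108], [212, 304, 502, -160, 118], [212, 307, 497, -167, 120], [213, 304, 499, -158, 119], [213, 307, 494, -165, 125], [214, 305, 495, -159, 122], [215, 305, 492, -157, 123]]
bowl ((622.4935913085938, 184.55850219726562), 84.47001647949219) 62.41900374620927
box [[678.0, -397.0, 16.0], [687.0, -364.0, 93.0], [830.0, -276.0, 165.0]]
mug [[626.0, 236.0, 17.0], [709.0, 332.0, 57.0], [831.0, 424.0, 90.0]]
tin [[676.0, -1.0, 13.0], [705.0, 47.0, 21.0], [740.0, 101.0, 25.0]]
cart [[510.0, -189.0, 14.0], [537.0, -158.0, 84.0], [788.0, 5.0, 126.0]]
sil [[749.0, -225.0, 15.0], [768.0, -196.0, 84.0], [831.0, -123.0, 131.0]]
```

View pics/b.png

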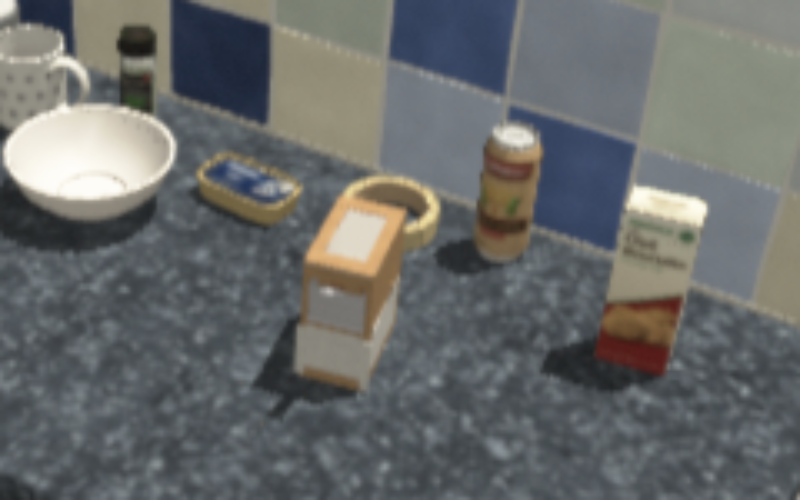

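The picture shows the carton with its spout folded in the upper front face (300-370, 280-330) and the biscuit box well to the right. Measured: carton centre about (569,-145), yaw 12.5°, tab about (505,-160,117), bowl (622,184). All of these match the given sizes.

```bash
R='[[0.526,-0.989,0],0.24,0.15]'
python3 -m jog '[[[0.526,-0.989,0],0.24,0.15],[[0.526,-0.989,0],0.24,0.15],[[0.526,-0.989,0],0.24,0.15],[[0.526,-0.989,0],0.24,0.15],[[0.526,-0.989,0],0.24,0.15],[[0.526,-0.989,0],0.24,0.15],[[0.526,-0.989,0],0.24,0.15],[[0.526,-0.989,0],0.24,0.15],[[0.526,-0.989,0],0.24,0.15],[[0.526,-0.989,0],0.24,0.15]]' 10 >/dev/null
python3 -m jog '[[[0.526,-0.989,0],0.24,0.15],[[0.526,-0.989,0],0.24,0.15],[[0.526,-0.989,0],0.24,0.15],[[0.526,-0.989,0],0.24,0.15],[[0.526,-0.989,0],0.24,0.15],[[0.526,-0.989,0],0.24,0.15],[[0.526,-0.989,0],0.24,0.15],[[0.526,-0.989,0],0.24,0.15],[[0.526,-0.989,0],0.24,0.15],[[0.526,-0.989,0],0.24,0.15]]' >/dev/null
python3 -m jog '[[[0.526,-0.989,0],0.24,0.15],[[0.526,-0.989,0],0.24,0.15],[[0.526,-0.989,0],0.24,0.15],[[0.526,-0.989,0],0.24,0.15],[[0.526,-0.989,0],0.24,0.15],[[0.526,-0.989,0],0.24,0.15],[[0.526,-0.989,0],0.24,0.15],[[0.526,-0.989,0],0.24,0.15],[[0,0,0],0,0.15],[[0,0,0],0,0.15]]'
python3 - <<'E'
from h import *
c=cam("wrist"); P=pts(c); np.savez("w1.npz",P=P,F=c["frame"]); save(c,"w1")
z=P[...,2]; k=(z>115)&(z<135)&(P[...,0]>480)&(P[...,0]<660); print(k.sum()); 
q=P[k][:,:2].astype(np.float32); r=cv2.minAreaRect(q); print(r,cv2.boxPoints(r).round())
print(bot.get_state()["orientation"].round(3).tolist(),bot.get_state()["position"])
E
```

```text
t: 2.6
position: [505.1, -160.4, 204.6]
orientation: [[-0.977, -0.214, -0.001], [-0.214, 0.977, 0.001], [0.001, 0.001, -1.0]]
ft_force: [-0.5, 0.5, -0.4]
finger_gap: 0.428
grasp_force: 0.0
4630
((543.4854125976562, -152.89181518554688), (111.55021667480469, 59.8690185546875), 12.900925636291504) [[ 482. -136.]
 [ 496. -195.]
 [ 605. -170.]
 [ 591. -111.]]
[[-0.977, -0.215, -0.001], [-0.215, 0.977, 0.001], [0.001, 0.001, -1.0]] [ 504.91957118 -159.6119604   204.89943977]
```

View pics/w1.png

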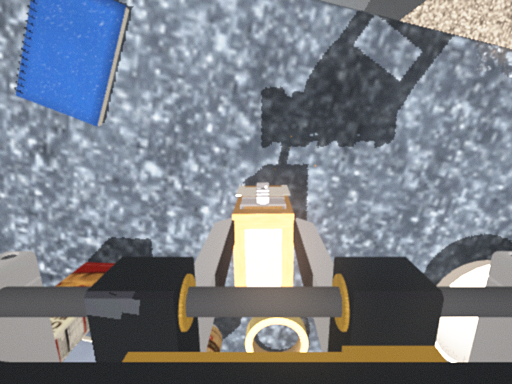

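The wrist view shows the tab at (263,193) between the fingers, in front of the carton top (235-293, 212-285). I'll check its offset from the tool.

```bash
python3 - <<'E'
from h import *
z=np.load("w1.npz");P=z["P"]
s=bot.get_state();R=s["orientation"];p=s["position"]
for v in range(182,212,4):
    print(v,[(u,(R.T@(P[v,u]-p)).round().astype(int).tolist(),int(P[v,u,2])) for u in (255,259,263,267,271)])
E
```

```text
182 [(255, [-10, -13, 203], 1), (259, [16, -5, 84], 120), (263, [16, -2, 83], 121), (267, [16, 2, 85], 120), (271, [-10, 9, 206], 0)]
186 [(255, [-14, -13, 198], 6), (259, [13, -5, 81], 123), (263, [13, -2, 81], 124), (267, [13, 2, 82], 122), (271, [-14, 9, 198], 6)]
190 [(255, [-13, -12, 171], 33), (259, [8, -5, 84], 121), (263, [8, -2, 85], 120), (267, [8, 2, 84], 120), (271, [-13, 9, 172], 33)]
194 [(255, [-14, -12, 152], 52), (259, [3, -6, 89], 116), (263, [3, -2, 88], 116), (267, [3, 2, 89], 115), (271, [-13, 8, 150], 54)]
198 [(255, [-15, -11, 138], 67), (259, [-2, -6, 94], 111), (263, [-2, -2, 94], 111), (267, [-3, 2, 94], 110), (271, [-14, 8, 136], 68)]
202 [(255, [-12, -10, 112], 92), (259, [-8, -6, 97], 108), (263, [-8, -2, 99], 105), (267, [-8, 3, 98], 107), (271, [-12, 7, 112], 93)]
206 [(255, [-25, -11, 139], 65), (259, [-25, -6, 138], 66), (263, [-25, -2, 140], 65), (267, [-25, 3, 139], 65), (271, [-25, 8, 139], 65)]
210 [(255, [-14, -10, 90], 115), (259, [-14, -6, 90], 115), (263, [-14, -2, 91], 114), (267, [-15, 2, 92], 113), (271, [-14, 6, 90], 115)]
```

```bash

python3 -m jog '[[[-0.14,-0.11,-0.2],0,0.15],[[0,0,-0.82],0,0.15],[[0,0,-0.82],0,0.15],[[0,0,-0.82],0,0.15],[[0,0,-0.82],0,0.15],[[0,0,-0.8],0,0.15],[[0,0,0],0,0.15],[[0,0,0],0,1],[[0,0,0],0,1],[[0,0,0],0,1]]' 5
python3 -m jog '[[[0,0,0],0,1],[[0,0,0],0,1],[[0,0,0],0,1]]'
python3 -m jog '[[[-0.297,-0.065,-0.124],0,1],[[-0.274,-0.06,-0.172],0,1],[[-0.246,-0.054,-0.208],0,1],[[-0.215,-0.047,-0.244],0,1],[[0,0,0],0,1]]'
python3 - <<'E'
from h import *
a=cam("scene");b=cam("wrist"); im=np.hstack([cv2.resize(a["frame"][120:280,190:400],(400,300)),cv2.resize(b["frame"],(400,300))]); cv2.imwrite("pics/c.png",im[...,::-1])
E
```

```text
t: 3.48
position: [502.3, -162.4, 99.9]
orientation: [[-0.976, -0.216, 0.002], [-0.216, 0.976, -0.001], [-0.002, -0.001, -1.0]]
ft_force: [0.2, 0.4, -0.8]
finger_gap: 0.25
grasp_force: 0.0
t: 3.73
position: [501.9, -162.4, 99.2]
orientation: [[-0.976, -0.216, 0.001], [-0.216, 0.976, -0.0], [-0.001, -0.0, -1.0]]
ft_force: [-2.7, 2.2, 5.8]
finger_gap: 0.13
grasp_force: 5.0
t: 4.15
position: [474.3, -168.1, 78.3]
orientation: [[-0.977, -0.215, -0.002], [-0.215, 0.977, 0.001], [0.002, 0.001, -1.0]]
ft_force: [-1.7, -0.3, 0.2]
finger_gap: 0.126
grasp_force: 5.0
```

View pics/c.png

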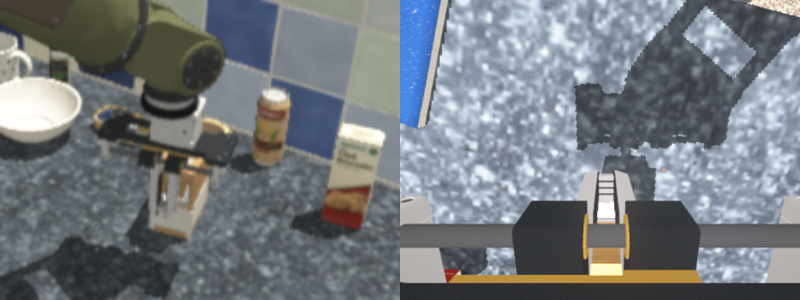

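The wrist view shows the tab still pinched at (605,190) and the chute swinging out. I'll continue along the arc, then release, rise and look.

```bash

python3 -m jog '[[[-0.176,-0.039,-0.272],0,1],[[-0.133,-0.029,-0.3],0,1],[[-0.09,-0.02,-0.316],0,1],[[-0.04,-0.01,-0.324],0,1],[[0,0,-0.32],0,1],[[0,0,0],0,1],[[0,0,0],0,1],[[0,0,0],0,1]]'
python3 -m jog '[[[0,0,0],0,0.15],[[0,0,0],0,0.15],[[0,0,0],0,0.15],[[0,0,0],0,0.15],[[0,0,0.5],0,0.15],[[0,0,1],0,-0.5],[[0,0,1],0,-1],[[0,0,1],0,-1],[[0,0,1],0,-1],[[0,0,1],0,-1]]'
python3 -m jog '[[[0,0,0.8],0,-1],[[0,0,0],0,-1],[[0,0,0],0,-1]]'
python3 - <<'E'
from h import *
a=cam("top");P=pts(a);z=P[...,2]
k=np.zeros(z.shape,bool);k[165:235,262:320]=1
n=k&(z>115)&(z<140)&(P[...,0]<700); q=P[n][:,:2].astype(np.float32); r=cv2.minAreaRect(q); print(n.sum(),r,cv2.boxPoints(r).round())
b=cam("wrist");Pw=pts(b);zw=Pw[...,2];n=(zw>115)&(zw<132)&(Pw[...,0]>480)&(Pw[...,0]<660); q=Pw[n][:,:2].astype(np.float32); r=cv2.minAreaRect(q); print(n.sum(),r,cv2.boxPoints(r).round())
np.savez("w2.npz",P=Pw,F=b["frame"])
im=np.hstack([cv2.resize(a["frame"][150:260,220:370],(400,300)),cv2.resize(b["frame"],(400,300))]); cv2.imwrite("pics/d.png",im[...,::-1])
E
```

```text
t: 4.92
position: [464.7, -170.4, 41.2]
orientation: [[-0.976, -0.216, -0.001], [-0.216, 0.976, 0.0], [0.001, 0.001, -1.0]]
ft_force: [-0.2, 0.3, -1.3]
finger_gap: 0.122
grasp_force: 5.0
t: 5.75
position: [464.8, -170.4, 180.4]
orientation: [[-0.976, -0.216, 0.0], [-0.216, 0.976, -0.0], [-0.0, -0.0, -1.0]]
ft_force: [0.1, 0.6, 0.4]
finger_gap: 0.747
grasp_force: 0.0
t: 6.0
position: [465.2, -170.6, 199.5]
orientation: [[-0.976, -0.216, 0.002], [-0.216, 0.976, -0.001], [-0.001, -0.001, -1.0]]
ft_force: [-0.6, 0.3, 0.4]
finger_gap: 0.953
grasp_force: 0.0
653 ((568.4263916015625, -147.16403198242188), (100.5037841796875, 62.07471466064453), 12.54615306854248) [[ 513. -128.]
 [ 526. -188.]
 [ 624. -167.]
 [ 611. -106.]]
3468 ((566.7710571289062, -148.4912567138672), (100.63361358642578, 60.16725540161133), 12.277029037475586) [[ 511. -130.]
 [ 524. -189.]
 [ 622. -167.]
 [ 610. -108.]]
```

View pics/d.png

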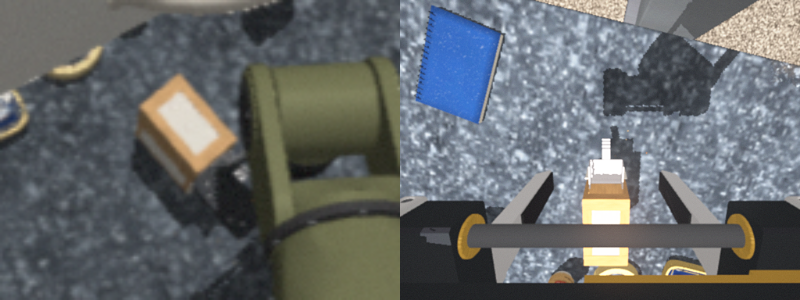

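The spout is out (chute and tab at (605,160) in the wrist half) and the carton has not moved: centre (567.5,-148). Next I grip it 35 mm behind its centre, so it can pivot nose-down between the pads.

```bash

python3 -m jog '[[[0.911,0.2,0],0,-1],[[0.911,0.2,0],0,-1],[[0.911,0.2,0],0,-1],[[0.911,0.2,0],0,-1],[[0.911,0.2,0],0,-1],[[0.911,0.2,0],0,-1],[[0,0,0],0,-1],[[0,0,0],0,-1]]' 30
python3 -m jog '[[[0,0,-0.82],0,-1],[[0,0,-0.82],0,-1],[[0,0,-0.82],0,-1],[[0,0,-0.82],0,-1],[[0,0,-0.82],0,-1],[[0,0,-0.82],0,-1],[[0,0,0],0,-1],[[0,0,0],0,1],[[0,0,0],0,1],[[0,0,0],0,1]]'
python3 -m jog '[[[0,0,0],0,1],[[0,0,0],0,1],[[0,0,0],0,1],[[0,0,0],0,1]]'
python3 -m jog '[[[0,0,0.2],0,1],[[0,0,0.4],0,1],[[0,0,0.6],0,1],[[0,0,0.6],0,1],[[0,0,0],0,1],[[0,0,0],0,1]]'
cat > tilt.py <<'E'
from h import *
import sys
# tilt from side profile: scene-camera points near the carton, in the tool frame (x=toward spout, -z=up)
s=bot.get_state();R=s["orientation"];p=s["position"]
c=cam(sys.argv[1] if len(sys.argv)>1 else "scene");P=pts(c)
T=(P-p)@R; T[...,2]=-(T[...,2]+19)  # height above the grasp point
k=(abs(T[...,1])<36)&(T[...,0]>8)&(T[...,0]<170)&(T[...,2]<70)&(T[...,2]>-150)&(P[...,2]>8)
v,u=np.where(k);print("pts",k.sum())
Q=T[k]
# top outline
for a in range(10,160,10):
    b=Q[(Q[:,0]>=a-5)&(Q[:,0]<a+5)]
    if len(b): print(a,"top",round(np.percentile(b[:,2],97)),"bot",round(np.percentile(b[:,2],3)))
print(s["position"].round(),s["ft_force"].round(2),s["moment"].round(3),s["grasp_force"])
if len(sys.argv)>2:
    u0,u1,v0,v1=max(u.min()-50,0),u.max()+50,max(v.min()-70,0),v.max()+50
    cv2.imwrite("pics/"+sys.argv[2]+".png",cv2.resize(c["frame"][v0:v1,u0:u1],(400,int(400*(v1-v0)/(u1-u0))))[...,::-1])
E
python3 tilt.py scene
```

```text
t: 6.77
position: [601.5, -140.1, 196.8]
orientation: [[-0.976, -0.216, -0.003], [-0.216, 0.976, 0.001], [0.003, 0.001, -1.0]]
ft_force: [0.1, 0.8, -0.1]
finger_gap: 1.001
grasp_force: 0.0
t: 7.6
position: [602.0, -140.8, 77.5]
orientation: [[-0.977, -0.215, 0.002], [-0.215, 0.977, -0.001], [-0.002, -0.001, -1.0]]
ft_force: [0.6, -0.0, 0.3]
finger_gap: 0.82
grasp_force: 0.0
t: 7.93
position: [601.8, -140.6, 76.6]
orientation: [[-0.976, -0.216, 0.001], [-0.216, 0.976, -0.0], [-0.001, -0.0, -1.0]]
ft_force: [-0.6, 0.1, 5.1]
finger_gap: 0.636
grasp_force: 30.0
t: 8.43
position: [601.8, -140.5, 121.5]
orientation: [[-0.976, -0.216, 0.001], [-0.216, 0.976, -0.0], [-0.001, -0.001, -1.0]]
ft_force: [0.5, 0.1, -5.0]
finger_gap: 0.634
grasp_force: 30.0
pts 1455
10 top 65 bot -59
20 top 30 bot -81
30 top 30 bot -76
40 top 29 bot -76
50 top 30 bot -78
60 top 30 bot -70
70 top 30 bot -79
80 top 30 bot -91
90 top 28 bot -93
100 top -6 bot -30
110 top -6 bot -28
120 top -4 bot -28
130 top -26 bot -35
140 top -33 bot -41
150 top -39 bot -46
[ 602. -141.  122.] [ 0.54  0.13 -4.97] [ 0.02  -0.131 -0.012] 29.98955100774765
```

The carton is held level and rigid (top edge flat at +30, spout out). Now I carry it beside the bowl and turn the spout to +y.

```bash

python3 -m jog '[[[0.029,0.314,0.27],-0.914,1],[[0.029,0.314,0.27],-0.914,1],[[0.029,0.314,0.27],-0.914,1],[[0.029,0.314,0.27],-0.914,1],[[0.029,0.314,0.27],-0.914,1],[[0.029,0.314,0.27],-0.914,1],[[0.029,0.314,0.27],-0.914,1],[[0.029,0.314,0.27],-0.914,1],[[0.029,0.314,0.27],-0.914,1],[[0.029,0.314,0.27],-0.914,1]]' 30 >/dev/null
python3 -m jog '[[[0.029,0.314,0],-0.914,1],[[0.029,0.314,0],-0.914,1],[[0.029,0.314,0],-0.914,1],[[0.029,0.314,0],-0.914,1],[[0.029,0.314,0],-0.914,1],[[0.029,0.314,0],-0.914,1],[[0.029,0.314,0],-0.914,1],[[0.029,0.314,0],-0.914,1],[[0.029,0.314,0],-0.914,1],[[0.029,0.314,0],-0.914,1]]' >/dev/null
python3 -m jog '[[[0.029,0.314,0],-0.914,1],[[0.029,0.314,0],-0.914,1],[[0.029,0.314,0],-0.914,1],[[0.029,0.314,0],-0.914,1],[[0.029,0.314,0],-0.914,1],[[0.029,0.314,0],-0.914,1],[[0.029,0.314,0],-0.914,1],[[0.029,0.314,0],-0.914,1],[[0,0,0],0,1],[[0,0,0],0,1]]'
python3 tilt.py scene e
```

```text
t: 10.98
position: [621.5, 79.3, 187.3]
orientation: [[-0.004, 1.0, -0.002], [1.0, 0.004, -0.0], [-0.0, -0.002, -1.0]]
ft_force: [0.2, -0.8, -3.7]
finger_gap: 0.637
grasp_force: 30.0
pts 823
10 top 29 bot -92
20 top 30 bot -149
30 top 29 bot -148
40 top 29 bot -91
50 top 29 bot -91
60 top 29 bot -89
70 top 29 bot -90
80 top 29 bot -91
90 top -8 bot -29
100 top -6 bot -28
110 top -4 bot -27
120 top -24 bot -28
130 top -40 bot -40
140 top -38 bot -47
[622.  79. 187.] [ 0.23 -0.77 -3.74] [-0.211  0.108  0.015] 29.98973250389099
```

```bash
python3 -m jog '[[[0,0,0],0,1],[[0,0,0],0,1]]' 14; python3 tilt.py scene
```

```text
t: 11.2
position: [621.8, 78.8, 188.2]
orientation: [[-0.002, 1.0, -0.0], [1.0, 0.002, -0.0], [-0.0, -0.0, -1.0]]
ft_force: [0.2, -0.6, -4.1]
finger_gap: 0.636
grasp_force: 14.0
pts 817
10 top 29 bot -92
20 top 29 bot -149
30 top 29 bot -94
40 top 29 bot -89
50 top 29 bot -90
60 top 29 bot -89
70 top 30 bot -92
80 top 29 bot -93
90 top -8 bot -82
100 top -6 bot -29
110 top -5 bot -27
120 top -14 bot -26
130 top -37 bot -40
140 top -39 bot -43
[622.  79. 188.] [ 0.18 -0.57 -4.11] [-0.267  0.053  0.056] 13.991937786340714
```

View pics/e.png

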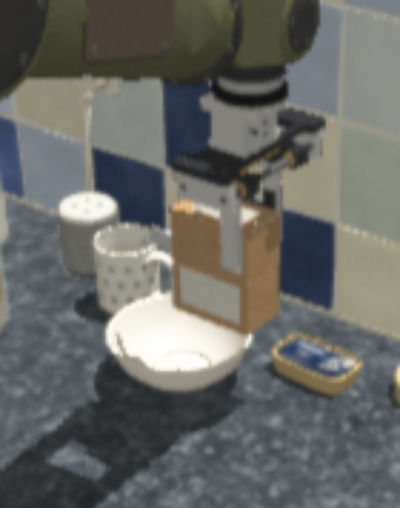

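The carton hangs level over the near side of the bowl, with its spout toward +y, and it still holds at 14 N. I'll lower the grip stepwise to let it pivot.

```bash
python3 -m jog '[[[0,0,0],0,1],[[0,0,0],0,1]]' 10 >/dev/null; python3 tilt.py scene | egrep "^(20|80|110) |\["
```

```text
20 top 29 bot -149
80 top 29 bot -92
110 top -5 bot -29
[622.  79. 188.] [ 0.33  0.07 -2.9 ] [-0.217  0.037  0.027] 9.993410110473633
```

```bash
python3 -m jog '[[[0,0,0],0,1],[[0,0,0],0,1]]' 8 >/dev/null; python3 tilt.py scene | egrep "^(20|80|110) |\["
```

```text
20 top 29 bot -149
80 top 29 bot -91
110 top -4 bot -27
[622.  79. 188.] [-0.58  0.37 -3.79] [-0.137  0.08   0.018] 7.994380295276642
```

```bash
python3 -m jog '[[[0,0,0],0,1],[[0,0,0],0,1]]' 6.5 >/dev/null; python3 tilt.py scene | egrep "^(20|80|110) |\["
```

```text
20 top 27 bot -149
80 top 24 bot -88
110 top -11 bot -33
[622.  79. 188.] [-0.03  0.25 -3.97] [-0.236  0.072 -0.027] 6.49984672665596
```

```bash
python3 -m jog '[[[0,0,0],0,1]]' 5.5 >/dev/null; python3 tilt.py scene | egrep "^(20|80|110) |\["
```

```text
20 top 26 bot -149
80 top 19 bot -57
110 top -20 bot -42
[622.  79. 188.] [-0.1  -0.26 -2.79] [-0.126  0.057 -0.019] 5.499903112649918
```

It is creeping, about 8° now. I'll continue in short steps.

```bash
python3 -m jog '[[[0,0,0],0,1],[[0,0,0],0,1]]' 5.5 >/dev/null; python3 tilt.py scene | egrep "^(20|50|80|110) |\["
```

```text
20 top 21 bot -149
50 top 13 bot -107
80 top 8 bot -54
110 top -39 bot -56
[622.  79. 188.] [ 0.13 -0.14 -4.1 ] [-0.214  0.036 -0.032] 5.499910041689873
```

```bash
python3 -m jog '[[[0,0,0],0,1],[[0,0,0],0,1]]' 5.5 >/dev/null; python3 tilt.py scene | egrep "^(20|50|80|110) |\["
```

```text
20 top 21 bot -149
50 top 14 bot -109
80 top 8 bot -52
110 top -35 bot -70
[622.  79. 188.] [-0.06 -1.23 -4.21] [-0.164  0.099 -0.017] 5.499977543950081
```

It stuck at about 13°, and a lighter grip would slide rather than pivot. So I'll back off, go lower and ease the carton's front face onto the near bowl rim. The rim then turns it nose-down.

```bash
python3 -m jog '[[[0,0,0],0,1],[[0,-0.4,0],0,1],[[0,-0.5,0],0,1],[[0,-0.5,0],0,1],[[0,-0.5,0],0,1],[[0,-0.5,0],0,1],[[0,0,-0.3],0,1],[[0,0,-0.4],0,1],[[0,0,-0.4],0,1],[[0,0,-0.4],0,1]]' 8 
python3 -m jog '[[[0,0,-0.4],0,1],[[0,0,-0.2],0,1],[[0,0.3,0],0,1],[[0,0.3,0],0,1],[[0,0.2,0],0,1],[[0,0.2,0],0,1],[[0,0,0],0,1]]' 7
python3 tilt.py scene f| egrep "^(20|50|80|110|130) |\["
```

```text
t: 13.3
position: [621.6, 19.7, 149.3]
orientation: [[-0.002, 1.0, -0.001], [1.0, 0.002, 0.0], [0.0, -0.001, -1.0]]
ft_force: [0.9, -0.3, -2.7]
finger_gap: 0.64
grasp_force: 8.0
t: 13.88
position: [622.2, 45.4, 136.7]
orientation: [[-0.003, 1.0, 0.001], [1.0, 0.003, -0.0], [-0.0, 0.001, -1.0]]
ft_force: [-0.6, -0.1, -3.1]
finger_gap: 0.638
grasp_force: 7.0
20 top 19 bot -110
50 top 9 bot -104
80 top 1 bot -60
110 top -80 bot -147
130 top -139 bot -147
[622.  45. 137.] [-0.64 -0.12 -3.14] [-0.051  0.058 -0.032] 6.999931409955025
```

View pics/f.png

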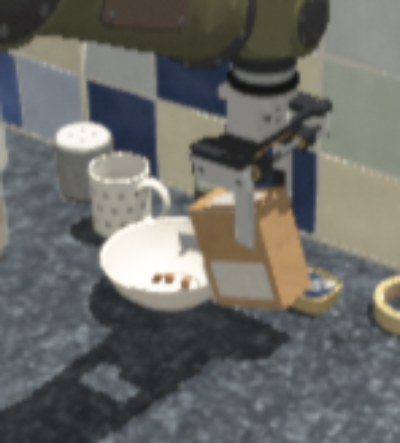

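Three nuts already lie in the bowl, near (155-190, 278), and the carton is tilted about 18° against the rim. I'll ease on for the fourth.

```bash
python3 -m jog '[[[0,0.2,0],0,1],[[0,0.2,0],0,1],[[0,0.2,0],0,1],[[0,0,0],0,1],[[0,0,0],0,1],[[0,0,0],0,1],[[0,0,0],0,1]]' 7
cat > nuts.py <<'E'
from h import *
n=0
for cn in("scene","top"):
    c=cam(cn);P=pts(c);f=c["frame"].astype(int)
    k=(np.hypot(P[...,0]-622,P[...,1]-184)<78)&(P[...,2]<55)&(f[...,0]-f[...,2]>40)&(f.sum(-1)<500)
    nn,l,s,ce=cv2.connectedComponentsWithStats(k.astype(np.uint8)); print(cn,s[1:,4],ce[1:].round().tolist(),[np.nanmedian(P[l==i],0).round().tolist() for i in range(1,nn)])
    v,u=np.where((np.hypot(P[...,0]-622,P[...,1]-184)<90)&(P[...,2]>2)&(P[...,2]<70))
    r=slice(v.min()-10,v.max()+10),slice(u.min()-10,u.max()+10)
    cv2.imwrite(f"pics/n_{cn}.png",cv2.resize(c["frame"][r],(400,400))[...,::-1])
cv2.imwrite("pics/n.png",np.hstack([cv2.imread("pics/n_scene.png"),cv2.imread("pics/n_top.png")]))
E
python3 tilt.py scene | egrep "^(20|50|80|110|130) |\["; python3 nuts.py
```

```text
t: 14.52
position: [621.6, 59.4, 135.5]
orientation: [[-0.001, 1.0, -0.001], [1.0, 0.001, 0.0], [0.0, -0.001, -1.0]]
ft_force: [-0.4, -0.4, -3.5]
finger_gap: 0.638
grasp_force: 7.0
20 top 16 bot -118
50 top 0 bot -121
80 top -12 bot -72
110 top -135 bot -146
130 top -137 bot -146
[622.  59. 135.] [-0.35 -0.44 -3.51] [-0.088  0.064 -0.01 ] 6.999702528119087
scene [6 6 9] [[202.0, 184.0], [206.0, 184.0], [212.0, 186.0]] [[619.0, 202.0, 16.0], [628.0, 192.0, 15.0], [630.0, 167.0, 15.0]]
top [10 17  1] [[192.0, 230.0], [184.0, 236.0], [198.0, 236.0]] [[633.0, 172.0, 20.0], [627.0, 203.0, 18.0], [607.0, 162.0, 13.0]]
```

View pics/n.png

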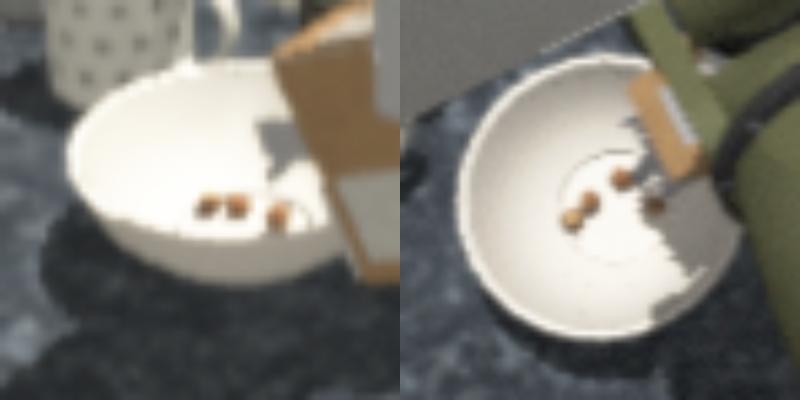

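The top view shows all four nuts in the bowl, at (572,218), (590,202), (622,180) and (655,205). I'll lift away, then set the front bottom edge down at about (570,-26) and swing the carton upright about it.

```bash
python3 -m jog '[[[0,0,0],0,1],[[0,-0.2,0.4],0,1],[[0,-0.1,0.5],0,1],[[0,0,0.5],0,1],[[0,0,0.5],0,1],[[0,0,0.5],0,1],[[-0.2,-0.45,0],0,1],[[-0.2,-0.45,0],0,1],[[-0.2,-0.45,0],0,1],[[-0.2,-0.45,0],0,1]]' 15 >/dev/null
python3 -m jog '[[[-0.2,-0.45,0],0,1],[[-0.2,-0.45,0],0,1],[[-0.2,-0.45,0],0,1],[[-0.2,-0.45,0],0,1],[[-0.2,-0.45,0],0,1],[[-0.2,-0.45,0],0,1],[[0,0,-0.5],0,1],[[0,0,-0.5],0,1],[[0,0,-0.5],0,1],[[0,0,-0.5],0,1]]'
python3 -m jog '[[[0,0,-0.4],0,1],[[0,0,-0.3],0,1],[[0,0,0],0,1]]'
python3 tilt.py scene | egrep "^(20|50|80|110|130) |\["; python3 tilt.py top | egrep "^(20|50|80|110|130) |\["
```

```text
t: 16.33
position: [571.6, -61.4, 145.4]
orientation: [[-0.001, 1.0, 0.0], [1.0, 0.001, -0.0], [-0.0, 0.0, -1.0]]
ft_force: [-0.5, 1.0, -3.8]
finger_gap: 0.639
grasp_force: 15.0
t: 16.58
position: [571.2, -60.9, 127.0]
orientation: [[-0.001, 1.0, -0.002], [1.0, 0.001, 0.0], [0.0, -0.002, -1.0]]
ft_force: [0.2, -0.1, -2.6]
finger_gap: 0.635
grasp_force: 15.0
20 top 16 bot -119
50 top 1 bot -79
80 top -11 bot -74
[571. -61. 127.] [ 0.2  -0.11 -2.63] [-0.095  0.053 -0.009] 14.999492168426514
50 top 9 bot -67
80 top -6 bot -75
110 top -98 bot -109
[572. -61. 128.] [-0.22 -1.22 -4.21] [-0.119  0.077  0.021] 14.999524801969528
```

```bash
python3 -m jog '[[[0,0,-0.3],0,1],[[0,0,-0.3],0,1],[[0,0,-0.1],0,1],[[0,0,0],0,1]]' 6
python3 -m jog '[[[0,-0.444,-0.14],0,1],[[0,-0.428,-0.176],0,1],[[0,-0.412,-0.212],0,1],[[0,-0.392,-0.248],0,1],[[0,0,0],0,1]]' 6
python3 tilt.py scene | egrep "^(20|50|80|110|130) |\["
```

```text
t: 17.02
position: [571.5, -60.6, 110.0]
orientation: [[-0.002, 1.0, -0.002], [1.0, 0.002, 0.0], [0.0, -0.002, -1.0]]
ft_force: [0.4, -1.0, -2.9]
finger_gap: 0.638
grasp_force: 6.0
t: 17.43
position: [572.1, -105.7, 91.3]
orientation: [[0.001, 1.0, 0.001], [1.0, -0.001, -0.001], [-0.001, 0.001, -1.0]]
ft_force: [0.8, -2.6, -0.0]
finger_gap: 0.639
grasp_force: 6.0
20 top 25 bot -96
50 top 18 bot -98
80 top 12 bot -47
110 top -70 bot -70
[ 572. -106.   91.] [ 0.78 -2.57 -0.01] [-0.65  -0.09  -0.028] 5.999763384461403
```

```bash
python3 -m jog '[[[0,-0.2,-0.2],0,1],[[0,-0.2,-0.2],0,1],[[0,-0.1,-0.1],0,1],[[0,0,0],0,1]]' 4
python3 tilt.py scene | egrep "^(20|50|80|110|130) |\["
```

```text
t: 17.82
position: [572.1, -116.0, 78.8]
orientation: [[-0.001, 1.0, 0.001], [1.0, 0.001, -0.0], [-0.0, 0.001, -1.0]]
ft_force: [1.6, -2.7, 1.1]
finger_gap: 0.637
grasp_force: 4.0
20 top 30 bot -88
50 top 28 bot -87
80 top -9 bot -33
[ 572. -116.   79.] [ 1.58 -2.68  1.12] [-0.62  -0.45  -0.102] 4.001566506922245
```

Nearly flat. Release and rise clear.

```bash
python3 -m jog '[[[0,0,0],0,0.1],[[0,0,0],0,0],[[0,0,0],0,-0.3],[[0,0,0],0,-1],[[0,0,0],0,-1],[[0,0,0],0,-1],[[0,0,0.4],0,-1],[[0,0,0.8],0,-1],[[0,0,0.8],0,-1],[[0,0,0.8],0,-1]]'
python3 -m jog '[[[0,0,0.8],0,-1],[[0,-0.5,0.8],0,-1],[[0,-0.8,0.8],0,-1],[[0,-0.8,0],0,-1],[[0,-0.8,0],0,-1],[[0,-0.8,0],0,-1],[[0,-0.5,0],0,-1],[[0,0,0],0,-1],[[0,0,0],0,-1]]'
python3 nuts.py; python3 - <<'E'
from h import *
ims=[]
for n,cr in(("scene",(100,300,150,400)),("top",(140,280,150,330))):
    c=cam(n);P=pts(c);z=P[...,2]
    k=(P[...,0]>500)&(P[...,0]<650)&(P[...,1]>-190)&(P[...,1]<60)&(z>112)&(z<140); q=P[k][:,:2].astype(np.float32)
    if len(q)>9: print(n,len(q),cv2.minAreaRect(q),np.percentile(z[k],[5,50,95]).round(1))
    a,b,d,e=cr; ims.append(cv2.resize(c["frame"][a:b,d:e],(400,320)))
cv2.imwrite("pics/g.png",np.hstack(ims)[...,::-1])
E
```

```text
t: 18.7
position: [571.8, -115.0, 150.6]
orientation: [[-0.002, 1.0, 0.0], [1.0, 0.002, 0.0], [0.0, 0.0, -1.0]]
ft_force: [0.4, -0.3, 0.4]
finger_gap: 1.004
grasp_force: 0.0
t: 19.45
position: [571.8, -220.0, 209.2]
orientation: [[-0.001, 1.0, -0.0], [1.0, 0.001, 0.0], [0.0, -0.0, -1.0]]
ft_force: [0.5, 0.6, 0.2]
finger_gap: 1.004
grasp_force: 0.0
scene [6 8 8] [[202.0, 184.0], [206.0, 184.0], [212.0, 186.0]] [[621.0, 202.0, 15.0], [626.0, 189.0, 16.0], [629.0, 166.0, 17.0]]
top [10 16  8] [[192.0, 230.0], [184.0, 236.0], [198.0, 236.0]] [[634.0, 172.0, 16.0], [627.0, 204.0, 18.0], [608.0, 161.0, 19.0]]
scene 562 ((570.6511840820312, -105.84231567382812), (102.35858154296875, 66.13017272949219), 88.97065734863281) [114.6 123.3 126.2]
top 665 ((572.632080078125, -100.96687316894531), (60.9669189453125, 100.83222198486328), 0.3886370360851288) [120.7 125.  128.7]
```

View pics/g.png

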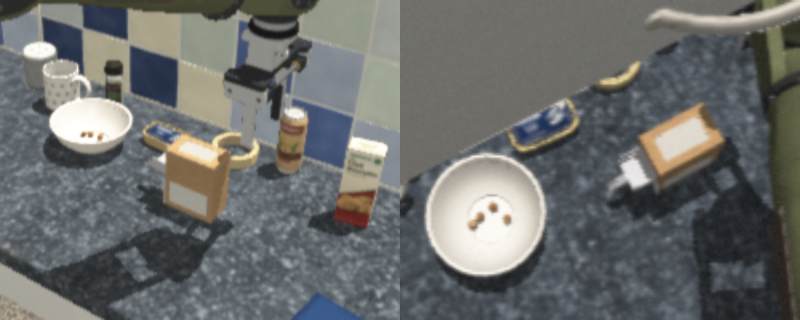

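The carton stands upright at (572,-101) with its top at 125 mm, well clear of the bowl. Four nuts lie in the bowl at (470-508, 205-225) in the right half, and the bystanders are untouched. Handing in.

```bash
python3 -c "
from plant import bot
print(bot.job_done())"
```

```text
the job is handed in; nothing more can be done
None
```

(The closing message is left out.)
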